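# Lock the grinder's hopper and start it

### The job

The bean hopper has just been put back on the coffee grinder after cleaning. Push the collar's lever round clockwise (seen from above) until it clicks locked and stays there, then push the shutter tab on the hopper all the way in, and last press the round start button on the front. Do not pull the hopper off its seat, and leave the cup, glass and tins beside the grinder where they stand.

Things in the scene. Friction and masses are not known exactly. Their poses are not given: they have to be found in the camera images.
- grinder: Cream coffee grinder, 210 x 152 mm, fixed. Origin on the worktop under the collar's axis; own x to its back, -x to its front (robot's side), y to its left seen from the robot, z up. Deck at z 140 mm, from 75 mm in front of the axis to 85 behind, 73 to each side; lower console in front, top at z 112, 75 to 125 mm before the axis. Catch housing (20 x 30, up to z 162) behind the collar.
- collar (a joint): Steel bayonet collar, 116 mm outside, z 142 to 166, round the hopper's foot. Radians, grows clockwise from above: 0 unlocked, lever to the right front, own direction (-0.71, -0.71); stop at 1.57, lever to the left front (-0.71, 0.71). Springs back if let go short of the click: a sprung catch is ridden over from 1.35 to 1.54, then holds it at 1.50 to 1.57. Takes 1 to 7 N at the lever.
- lever_grip (a point): Point on the collar's lever where to push it, 93 mm from the collar's axis and 158 mm above the worktop. The lever's black grip is a round bar of 16 mm diameter along the radius, from 70 to 108 mm from the axis, z 150 to 166 mm.
- collar_axis (a point): Point fixed in the grinder on the vertical axis about which the collar turns, 158 mm above the worktop, the height of the lever's middle.
- hopper: Bean hopper, smoked bowl and dark lid, 93 mm diameter at the lid, 97 mm tall, 0.3 kg, loose: its foot sits in a keyed rim inside the collar and only the locked collar holds it down. Origin at the centre of its underside, 142 mm above the worktop when seated; x and y as the grinder's. Lid top at 239 mm; neck above the collar 76 mm diameter.
- shutter (a joint): Shutter blade of the hopper. Metres, 0 = fully out (closed), grows as it is pushed in along the hopper's own +y (towards the hopper's axis), end stop at 0.025 = open. 1.5 N friction; stays where it is left.
- shutter_tab (a point): Middle of the outer face of the shutter's black tab, on the right (own -y) side of the hopper; 105 mm from the axis when out, 80 mm when in; 176 mm above the worktop. The tab is 30 mm wide, 10 mm thick, 19 mm high (z 167 to 186 mm), on a 24 mm wide steel blade.
- start_button (a joint): Round red start button of 30 mm diameter that is pressed straight down. Metres, grows as it is pressed, end stop at 0.006; spring, 4 N when fully down.
- start_button_top (a point): Centre of the top of the start button, in the middle of the console, 101 mm in front of the collar's axis.
- patterned_cup: Patterned espresso cup without handle, 50 mm diameter, 52 mm tall, to the right of the grinder; leave alone. Origin at the centre of its underside.
- tall_glass: Clear shot glass, 54 mm diameter, 74 mm tall, to the right of the grinder; leave alone. Origin at the centre of its underside.
- white_tin: White coffee tin with a red band, 95 mm diameter, 142 mm tall, at the left behind the grinder; leave alone. Origin at the centre of its underside.
- silver_tin: Silver tea tin, 63 x 81 x 112 mm, behind the grinder; leave alone. Origin at the centre of its underside.

How it is judged:
By the outcome, as a careful person would: the job done as asked, in the order asked, and still so for the second after the job is handed in, with the robot touching nothing.
It also fails if it takes over 58 s, if anything falls off the work surface, if the arm or the gripper's body presses on something with over 40 N, if the wrist force passes 120 N, or if a joint passes its speed limit or range.

### The arm

A 7-joint arm with a two-finger parallel gripper is mounted at the origin on a cart in front of the work surface, level with it; the furniture and walls round the work are solid. World frame = base frame: x ahead of the robot, y to its left, z up, the work surface at z = 0. Lengths are in mm, angles in rad, forces in N, time in s.
With the tool pointing down it reaches from about 425 to 925 mm from the base axis. Payload 6.8 kg.
Tool frame: the origin (TCP) lies on the centre line of the jaws, within the pads' length; the fingertips stand ahead of it and the grasp point (between the pads) lies 6 mm ahead of it (finger_overhang is the z of the fingertips in the tool frame, in mm); z points along the fingers, y is the line along which they close (so a half turn about z gives the same grasp; the last joint's range is limited). The gripper opens to 85 mm and grips with 20 to 120 N. Pads are 22 mm wide; open, the fingers measure 114 mm over their backs; the gripper's body (76 mm by 85 mm) begins 54 mm behind the grasp point. The pads swing forward as they close: fully open they stand 13 mm farther back than shut.
Start: joints at [1.033, 0.477, 0.022, 1.555, -0.011, 1.109, -0.083], TCP at [281.275, -613.621, 256.308] pointing down, gripper open.
Joint ranges: [-2.96, 2.96], [-0.34, 2.1], [-1.41, 1.46], [0.24, 2.44], [-1.37, 4.51], [0.17, 1.92], [-2.96, 2.96]. Speed limits (rad/s): [2.39, 2.39, 3.14, 3.14, 3.14, 3.14, 3.14].

### API

Orientations are given as a rotation vector (axis times angle).
In Python, from plant import sense, read_camera, camera_params, sign_off, finger_overhang gives the robot as it stands.
- The arm moves only by the tool send_rows, never from a script. Its argument "commands" is a list of rows, each an object with "linear": the shift along the tool's x, y, z in mm, a list of three; "turn": the turn, a rotation vector about the tool's x, y, z in rad, a list of three; "fingers": the opening, from 0 (shut) to 1 (fully open). A call has exactly 10 rows; each row is the pose to reach, as a shift and turn from the pose commanded when the call began, along the tool's axes at that moment; what a row does not reach only later rows make up. A row lasts 1/10 s, in which the tool goes at most 50 mm and 8.59 degrees, less where a joint would pass 70% of its speed; a pose out of reach is approached as far as the arm can. A call with a gripper value outside its range is refused whole. The fingers move at their own pace and stop on an object; "newtons" is the grip in N (left out, the last holds). Time passes only in rows, so rows that repeat a pose let the fingers close, or fill a call up. It gives the time, the measured TCP pose, the force, the opening and the grip force at its end, in the units of the state.
- sense(): the state, without advancing time (a new reading comes with each control period).
- read_camera(name): name is "scene" or "top" or "wrist"; returns the picture (420x560x3 uint8, blue, green, red); there is no depth.
- camera_params(name): a dict with "camera_matrix" (3x3 intrinsics, pixels), "D" ([k1, k2, p1, p2, k3] as OpenCV has them; the pictures are not rectified), "R" (3x3) and "t" (3): a world point X has camera coordinates R X + t. Camera axes: x right, y down, z forward; pixel columns grow to the right and rows downward; lengths in mm; the calibration is good to about 2 mm. A picture is of the moment at which its call begins: read the wrist's pose just before it. camera_params takes no time and is no camera call; for the wrist camera it gives the pose at the moment of the call.
- sign_off(): hands the job in; it is judged then, once.
The state is a dict: "clock": time; "joint_positions": joint angles; "joint_vel": joint speeds; "joint_efforts": joint torques, N m; "ee_pos": TCP position; "tool_rot": TCP orientation; "ft_force": force on the tool from outside, world axes, zero at the start; "moment": the same for the moment, N m; "width": finger opening in mm; "grip_force": force on a finger pad.
Only numpy, scipy, OpenCV 4.12 (cv2) and the standard library are available. Lean on these libraries where they do the work, as an engineer would, in place of code of your own. Each camera call takes 0.05 s, during which the arm holds its last target. There are 200 camera calls.

## Working session

There is one attempt and no reset: what is moved stays moved. The work goes in short steps, Python scripts to look and compute and a tool call to move; the robot and the scene stay as the last step left them, time stands still between calls to the robot, and variables do not carry over. Pictures are saved under pics/ and viewed, at most 10 in all, crops included, and the job is handed in when it is done.

Besides the shell and the picture viewer there is one more tool, called as name(argument=value, ...) on one line, values as JSON. send_rows: Moves the arm, as the interface text tells. Its arguments: {"type":"object","properties":{"commands":{"type":"array"},"newtons":{"type":"number"}},"required":["commands"]}

```bash
ls; mkdir -p pics
python3 - <<'E'
from plant import *
import cv2
s=sense();print(s);print(finger_overhang if not callable(finger_overhang) else finger_overhang())
for n in("scene","top"):
    cv2.imwrite(f"pics/{n}0.png",read_camera(n))
    print(n,camera_params(n))
E
```

```text
pics
{'clock': 0.0, 'joint_positions': array([ 1.0329189 ,  0.47779395,  0.02236207,  1.55647371, -0.01149871,
        1.10927441, -0.08308271]), 'joint_vel': array([-1.89044257e-03,  5.19068150e-05,  1.09010624e-03,  1.40797178e-03,
       -3.48538803e-04,  3.31477715e-04, -9.90680618e-04]), 'joint_efforts': array([-1.75376795e-04, -5.96443856e+01,  1.60773341e+00, -2.81190741e+01,
        1.24327347e-02,  9.27876681e-03, -6.50831922e-07]), 'ee_pos': array([ 280.99834197, -613.12525783,  255.32082384]), 'tool_rot': array([-3.06762793e+00, -6.69567411e-01,  8.32688590e-04]), 'ft_force': array([-0.61471926,  0.29601491, -0.35042908]), 'moment': array([ 0.01551072,  0.02657211, -0.00204227]), 'grip_force': 0.0, 'width': 85.40749198872646}
25.0
scene {'camera_matrix': array([[431.72008704,   0.        , 275.11415345],
       [  0.        , 431.72008704, 209.94334366],
       [  0.        ,   0.        ,   1.        ]]), 'D': array([-0.12056872,  0.        ,  0.        ,  0.        ,  0.        ]), 'R': array([[ 0.80549114, -0.59222084, -0.02141269],
       [-0.35644416, -0.45530763, -0.81586918],
       [ 0.47342537,  0.66480783, -0.57783992]]), 't': array([-667.70757451,  118.51737539, 1122.14895263])}
top {'camera_matrix': array([[505.95242388,   0.        , 278.81865054],
       [  0.        , 505.95242388, 210.07728849],
       [  0.        ,   0.        ,   1.        ]]), 'D': array([-0.06043139,  0.        ,  0.        ,  0.        ,  0.        ]), 'R': array([[-0.01360995, -0.99970576, -0.02007907],
       [-0.99458239,  0.0156044 , -0.10277344],
       [ 0.10305652,  0.01857155, -0.99450211]]), 't': array([-389.92564829,  566.94606708, 1058.05098904])}
```

View pics/scene0.png

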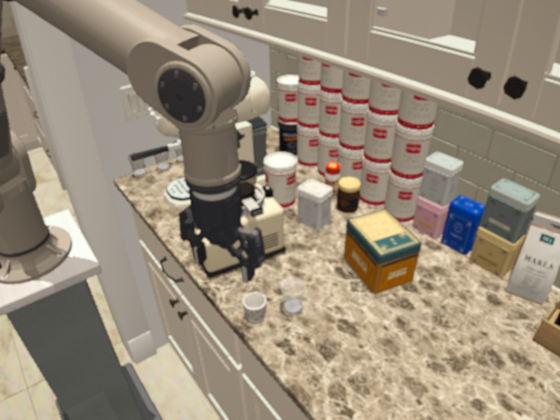

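View pics/top0.png

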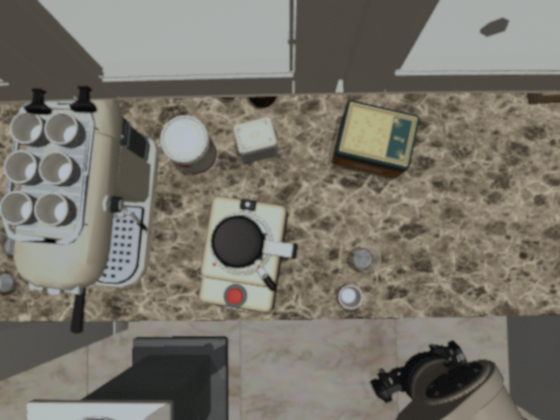

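The top view shows the hopper lid at about (238,241), the button at (234,296), the lever at (266,276) and the tab at (288,250). The cup is at (349,296) and the glass at (361,259). I'll enlarge it.

Run:
```python
import cv2
i=cv2.imread("pics/top0.png")[185:325,190:385]
cv2.imwrite("pics/topc.png",cv2.resize(i,None,fx=4,fy=4,interpolation=cv2.INTER_CUBIC))
```

```text
(no output)
```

View pics/topc.png

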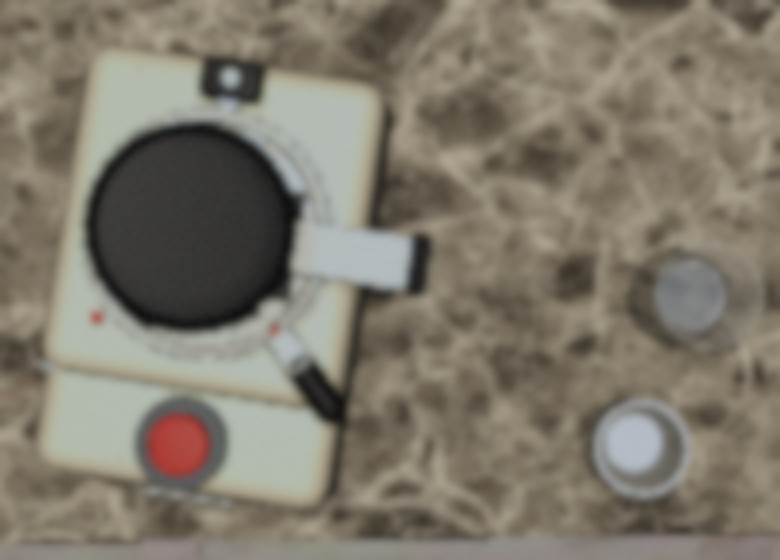

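The enlarged crop (4x, offset 190,185) gives: lid centre (192,226), button (180,444), tab outer end (428,264), lever grip end (332,413), deck rear right corner (383,88), rear left (97,52), console front corners (325,505) and (42,462). I'll fit the grinder's pose to these.

```bash
cat > h.py <<'E'
import numpy as np,cv2
from scipy.optimize import least_squares
from plant import *
def proj(n,X,p=None):
    p=p or camera_params(n)
    return cv2.projectPoints(np.array(X,float).reshape(-1,1,3),cv2.Rodrigues(p["R"])[0],p["t"],p["camera_matrix"],p["D"])[0][:,0]
def ray(n,uv,z,p=None):
    p=p or camera_params(n)
    q=cv2.undistortPoints(np.array([[uv]],float),p["camera_matrix"],p["D"])[0,0]
    d=p["R"].T@[q[0],q[1],1]; c=-p["R"].T@p["t"]
    return c+d*(z-c[2])/d[2]
def T(g,P):
    c,s=np.cos(g[2]),np.sin(g[2]);P=np.array(P,float).reshape(-1,3)
    return np.c_[g[0]+c*P[:,0]-s*P[:,1],g[1]+s*P[:,0]+c*P[:,1],P[:,2]]
E
python3 - <<'E'
from h import *
own=[[0,0,239],[-101,0,119],[0,-105,184],[-76.4,-76.4,158],[85,-73,140],[85,73,140],[-125,-73,112],[-125,73,112]]
pix=np.array([[192,226],[180,444],[428,264],[335,413],[383,84],[93,50],[325,507],[40,464]])/4+[190,185]
r=least_squares(lambda g:(proj("top",T(g,own))-pix).ravel(),[500,100,0],loss='soft_l1',x_scale=[100,100,1])
print(r.x,r.fun.reshape(-1,2).round(1))
g=r.x
print("grip",T(g,[-65.8,-65.8,158]),"gripend",T(g,[-65.8,65.8,158]),"tab",T(g,[[0,-105,176],[0,-80,176]]),"btn",T(g,[-101,0,118]))
print("cup",ray("top",np.array([641,448])/4+[190,185],52),"glass",ray("top",np.array([700,295])/4+[190,185],50))
print("tins",ray("top",(186,138),142),ray("top",(256,134),112))
E
```

```text
[ 4.86684533e+02 -3.30214626e+02 -1.60849399e-01] [[-0.8 -0.3]
 [ 0.5 -0.4]
 [ 0.4 -0.1]
 [ 2.2  1.7]
 [ 1.1 -1. ]
 [-1.4 -3.4]
 [-0.1  1.6]
 [-3.   1. ]]
grip [[ 411.19559433 -384.62694267  158.        ]] gripend [[ 432.27221592 -254.72568778  158.        ]] tab [[ 469.86807918 -433.85924428  176.        ]
 [ 473.87199665 -409.18195422  176.        ]] btn [[ 386.98828072 -314.03879942  118.        ]]
cup [ 376.80812372 -542.8342288    52.        ] glass [ 454.57460543 -575.61188429   50.        ]
tins [ 693.32380696 -221.13313801  142.        ] [ 706.22618257 -356.14346652  112.        ]
```

```bash
cat >> h.py <<'E'
from scipy.spatial.transform import Rotation as Ro
G=np.array([486.7,-330.2,-0.161])
def rel(own,yaw):
    """shift/turn in the current tool frame to TCP own(x,y,z of grinder), tool x at own yaw, pointing down"""
    s=sense();R=Ro.from_rotvec(s["tool_rot"])
    W=T(G,own)[0]
    Rt=Ro.from_euler('z',yaw+G[2])*Ro.from_rotvec([np.pi,0,0])
    return R.inv().apply(W-s["ee_pos"]).round(1),(R.inv()*Rt).as_rotvec().round(3),W.round(1)
def own_now():
    s=sense();c,q=np.cos(G[2]),np.sin(G[2]);d=s["ee_pos"]-[G[0],G[1],0]
    x=Ro.from_rotvec(s["tool_rot"]).apply([1,0,0])
    return np.round([c*d[0]+q*d[1],-q*d[0]+c*d[1],d[2]],1),round(np.arctan2(x[1],x[0])-G[2],3),s["ft_force"].round(1),s["clock"]
E
python3 -c "
from h import *
print(rel([-42,-90,258],np.pi/4))"
```

```text
(array([ 219.9, -120.2,   -2.4]), array([-0.002, -0.   , -0.195]), array([ 430.8, -412.3,  258. ]))
```

send_rows(commands=[{"linear": [22,-12,0],"turn": [0,0,-0.02],"fingers": 0},{"linear": [50,-27,0],"turn": [0,0,-0.04],"fingers": 0},{"linear": [80,-44,0],"turn": [0,0,-0.06],"fingers": 0},{"linear": [110,-60,0],"turn": [0,0,-0.08],"fingers": 0},{"linear": [140,-76,0],"turn": [0,0,-0.11],"fingers": 0},{"linear": [170,-92,0],"turn": [0,0,-0.14],"fingers": 0},{"linear": [200,-108,-1],"turn": [0,0,-0.17],"fingers": 0},{"linear": [220,-120,-2],"turn": [0,0,-0.195],"fingers": 0},{"linear": [220,-120,-2],"turn": [0,0,-0.195],"fingers": 0},{"linear": [220,-120,-2],"turn": [0,0,-0.195],"fingers": 0}])

```text
clock: 1.1
ee_pos: [431.2, -412.7, 258.3]
tool_rot: [2.989, 0.967, -0.001]
ft_force: [-0.2, 0.1, -0.8]
width: -0.3
grip_force: 0.0
```

Run:
```python
from h import *
print(own_now(),finger_overhang,sense()["width"])
p=camera_params("wrist");i=read_camera("wrist")
own=[[0,0,239],[-101,0,119],[0,-105,176],[-65.8,-65.8,158],[-76.4,-76.4,158],[85,-73,140],[-125,-73,112],[-75,-73,140]]
for q in proj("wrist",T(G,own),p): print(q.round(0)); cv2.drawMarker(i,tuple(int(v) for v in q),(255,0,255),0,10,1)
np.save("p1.npy",p,allow_pickle=True)
cv2.imwrite("pics/w1.png",i)
```

```text
(array([-41.6, -90.3, 258.3]), np.float64(0.787), array([-0.2,  0.1, -0.8]), 1.1) 25.0 -0.2813664067420599
[180.  50.]
[131. 176.]
[349. 204.]
[225. 224.]
[226. 246.]
[411.  52.]
[189. 259.]
[227. 230.]
```

View pics/w1.png

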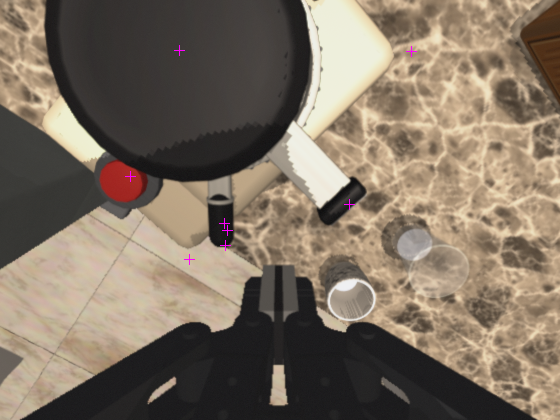

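The wrist view shows the lid centre near (178,50), the button at (122,180), the tab's outer face at (345,206) and the lever tip at (222,245). Predictions are within a few px, so I'll do a quick joint refit.

Run:
```python
from h import *
p=np.load("p1.npy",allow_pickle=True).item()
own=lambda zb:[[0,0,239],[-101,0,zb],[0,-105,180],[-75.5,-75.5,158]]
pt=np.array([[192,226],[180,444],[428,264],[335,413]])/4+[190,185]
pw=np.array([[178,50],[122,180],[346,206],[222,244]])
f=lambda g:np.r_[(proj("top",T(g,own(g[3])))-pt).ravel()*2,(proj("wrist",T(g,own(g[3])),p)-pw).ravel()]
r=least_squares(f,[487,-330,-.16,119],x_scale=[10,10,.1,10]);print(r.x,r.fun.reshape(-1,2).round(1))
```

```text
[ 4.86429122e+02 -3.29509757e+02 -1.68589096e-01  1.31000506e+02] [[-2.5 -0.3]
 [-2.   0.1]
 [-0.1  1.1]
 [ 2.2  3. ]
 [-0.4 -0.3]
 [-0.1 -0.9]
 [ 2.2  0.8]
 [ 1.5 -0.5]]
```

```bash
sed -i 's/^G=.*/G=np.array([486.4,-329.5,-0.168])/' h.py; python3 -c "
from h import *
print(own_now());print(rel([-46,-88,178],np.pi/4))"
```

```text
(array([-41.1, -92.4, 258.2]), np.float64(0.792), array([ 1. , -0.8,  0.6]), 1.15)
(array([-0.3, -6.6, 80.2]), array([0.   , 0.001, 0.006]), array([ 426.3, -408.6,  178. ]))
```

send_rows(commands=[{"linear": [0,-2,6],"turn": [0,0,0],"fingers": 0},{"linear": [0,-5,16],"turn": [0,0,0],"fingers": 0},{"linear": [0,-6.5,27],"turn": [0,0,0],"fingers": 0},{"linear": [0,-6.5,38],"turn": [0,0,0],"fingers": 0},{"linear": [0,-6.5,48],"turn": [0,0,0],"fingers": 0},{"linear": [0,-6.5,57],"turn": [0,0,0],"fingers": 0},{"linear": [0,-6.5,65],"turn": [0,0,0],"fingers": 0},{"linear": [0,-6.5,72],"turn": [0,0,0],"fingers": 0},{"linear": [0,-6.5,77],"turn": [0,0,0],"fingers": 0},{"linear": [0,-6.5,80],"turn": [0,0,0],"fingers": 0}])

```text
clock: 2.15
ee_pos: [427.4, -407.5, 177.8]
tool_rot: [-2.989, -0.966, 0.0]
ft_force: [-0.4, 0.2, -0.1]
width: 0.2
grip_force: 0.0
```

Run:
```python
from h import *
print(own_now())
cv2.imwrite("pics/w2.png",read_camera("wrist"))
```

```text
(array([-45.1, -86.8, 177.8]), np.float64(0.793), array([-0.4,  0.2, -0.1]), 2.15)
```

View pics/w2.png

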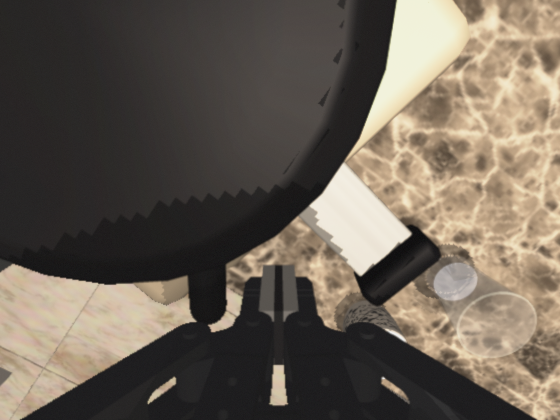

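The finger stands beside the lever, clear of the tab. Next I work out the arc.

Run:
```python
import numpy as np
A=np.array([93.3,-29.5])
for t in np.arange(.05,.51,.05):
    c,s=np.cos(t),np.sin(t);print(t.round(2),(A-np.array([[c,-s],[s,c]])@A).round(1))
```

```text
0.05 [-1.4 -4.7]
0.1 [-2.5 -9.5]
0.15 [ -3.4 -14.3]
0.2 [ -4.  -19.1]
0.25 [ -4.4 -24. ]
0.3 [ -4.6 -28.9]
0.35 [ -4.5 -33.8]
0.4 [ -4.1 -38.7]
0.45 [ -3.5 -43.5]
0.5 [ -2.7 -48.3]
```

send_rows(commands=[{"linear": [-1.4,-4.7,0],"turn": [0,0,0.05],"fingers": 0},{"linear": [-2.5,-9.5,0],"turn": [0,0,0.1],"fingers": 0},{"linear": [-3.4,-14.3,0],"turn": [0,0,0.15],"fingers": 0},{"linear": [-4,-19.1,0],"turn": [0,0,0.2],"fingers": 0},{"linear": [-4.4,-24,0],"turn": [0,0,0.25],"fingers": 0},{"linear": [-4.6,-28.9,0],"turn": [0,0,0.3],"fingers": 0},{"linear": [-4.5,-33.8,0],"turn": [0,0,0.35],"fingers": 0},{"linear": [-4.1,-38.7,0],"turn": [0,0,0.4],"fingers": 0},{"linear": [-3.5,-43.5,0],"turn": [0,0,0.45],"fingers": 0},{"linear": [-2.7,-48.3,0],"turn": [0,0,0.5],"fingers": 0}])

```text
clock: 3.2
ee_pos: [397.3, -370.4, 178.9]
tool_rot: [3.134, 0.192, 0.002]
ft_force: [0.3, -0.9, -0.9]
width: -0.1
grip_force: 0.5
```

Run:
```python
from h import *
print(own_now())
```

```text
(array([-81. , -55.2, 178.9]), np.float64(0.291), array([ 0.3, -0.9, -0.9]), 3.2)
```

send_rows(commands=[{"linear": [-1.4,-4.7,0],"turn": [0,0,0.05],"fingers": 0},{"linear": [-2.5,-9.5,0],"turn": [0,0,0.1],"fingers": 0},{"linear": [-3.4,-14.3,0],"turn": [0,0,0.15],"fingers": 0},{"linear": [-4,-19.1,0],"turn": [0,0,0.2],"fingers": 0},{"linear": [-4.4,-24,0],"turn": [0,0,0.25],"fingers": 0},{"linear": [-4.6,-28.9,0],"turn": [0,0,0.3],"fingers": 0},{"linear": [-4.5,-33.8,0],"turn": [0,0,0.35],"fingers": 0},{"linear": [-4.1,-38.7,0],"turn": [0,0,0.4],"fingers": 0},{"linear": [-3.5,-43.5,0],"turn": [0,0,0.45],"fingers": 0},{"linear": [-2.7,-48.3,0],"turn": [0,0,0.5],"fingers": 0}])

```text
clock: 4.2
ee_pos: [388.7, -323.1, 179.0]
tool_rot: [3.084, -0.589, 0.003]
ft_force: [0.1, -1.1, -0.5]
width: -0.2
grip_force: 0.7
```

Run:
```python
from h import *
print(own_now())
cv2.imwrite("pics/w3.png",read_camera("wrist"))
```

```text
(array([-97.4, -10. , 179. ]), np.float64(-0.21), array([ 0.1, -1.1, -0.5]), 4.2)
```

View pics/w3.png

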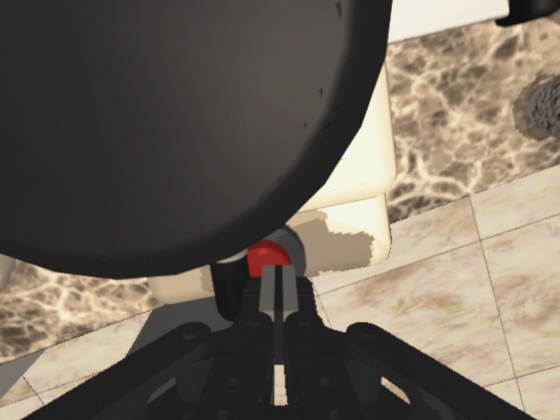

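The lever has come along, touching the finger's left edge at about (240,290). Carrying on.

send_rows(commands=[{"linear": [-1.4,-4.7,0],"turn": [0,0,0.05],"fingers": 0},{"linear": [-2.5,-9.5,0],"turn": [0,0,0.1],"fingers": 0},{"linear": [-3.4,-14.3,0],"turn": [0,0,0.15],"fingers": 0},{"linear": [-4,-19.1,0],"turn": [0,0,0.2],"fingers": 0},{"linear": [-4.4,-24,0],"turn": [0,0,0.25],"fingers": 0},{"linear": [-4.6,-28.9,0],"turn": [0,0,0.3],"fingers": 0},{"linear": [-4.5,-33.8,0],"turn": [0,0,0.35],"fingers": 0},{"linear": [-4.1,-38.7,0],"turn": [0,0,0.4],"fingers": 0},{"linear": [-3.5,-43.5,0],"turn": [0,0,0.45],"fingers": 0},{"linear": [-2.7,-48.3,0],"turn": [0,0,0.5],"fingers": 0}])

```text
clock: 5.25
ee_pos: [403.1, -278.3, 178.9]
tool_rot: [2.842, -1.333, 0.002]
ft_force: [-4.4, -9.4, 1.8]
width: 0.4
grip_force: 4.4
```

Run:
```python
from h import *
print(own_now())
A=np.array([93.3,-29.5])
for t in np.arange(.02,.21,.02):
    c,s=np.cos(t),np.sin(t);print(t.round(2),(A-np.array([[c,-s],[s,c]])@A).round(1))
```

```text
(array([-90.7,  36.6, 178.9]), np.float64(-0.709), array([-4.4, -9.4,  1.8]), 5.25)
0.02 [-0.6 -1.9]
0.04 [-1.1 -3.8]
0.06 [-1.6 -5.6]
0.08 [-2.1 -7.6]
0.1 [-2.5 -9.5]
0.12 [ -2.9 -11.4]
0.14 [ -3.2 -13.3]
0.16 [ -3.5 -15.2]
0.18 [ -3.8 -17.2]
0.2 [ -4.  -19.1]
```

send_rows(commands=[{"linear": [-0.6,-1.9,0],"turn": [0,0,0.02],"fingers": 0},{"linear": [-1.1,-3.8,0],"turn": [0,0,0.04],"fingers": 0},{"linear": [-1.6,-5.6,0],"turn": [0,0,0.06],"fingers": 0},{"linear": [-2.1,-7.6,0],"turn": [0,0,0.08],"fingers": 0},{"linear": [-2.5,-9.5,0],"turn": [0,0,0.1],"fingers": 0},{"linear": [-2.9,-11.4,0],"turn": [0,0,0.12],"fingers": 0},{"linear": [-3.2,-13.3,0],"turn": [0,0,0.14],"fingers": 0},{"linear": [-3.2,-13.3,0],"turn": [0,0,0.14],"fingers": 0},{"linear": [-3.2,-13.3,0],"turn": [0,0,0.14],"fingers": 0},{"linear": [-3.2,-13.3,0],"turn": [0,0,0.14],"fingers": 0}])

```text
clock: 6.25
ee_pos: [411.8, -265.1, 178.3]
tool_rot: [-2.746, 1.526, 0.0]
ft_force: [-0.2, -1.4, 2.5]
width: 0.1
grip_force: 0.8
```

Run:
```python
from h import *
print(own_now())
```

```text
(array([-84.4,  51. , 178.3]), np.float64(-0.847), array([-0.2, -1.4,  2.5]), 6.25)
```

send_rows(commands=[{"linear": [-0.3,-1,0],"turn": [0,0,0.01],"fingers": 0},{"linear": [-0.6,-1.9,0],"turn": [0,0,0.02],"fingers": 0},{"linear": [-0.8,-2.8,0],"turn": [0,0,0.03],"fingers": 0},{"linear": [-1.1,-3.8,0],"turn": [0,0,0.04],"fingers": 0},{"linear": [-1.1,-3.8,0],"turn": [0,0,0.04],"fingers": 0},{"linear": [-1.1,-3.8,0],"turn": [0,0,0.04],"fingers": 0},{"linear": [-1.1,-3.8,0],"turn": [0,0,0.04],"fingers": 0},{"linear": [-1.1,-3.8,0],"turn": [0,0,0.04],"fingers": 0},{"linear": [-1.1,-3.8,0],"turn": [0,0,0.04],"fingers": 0},{"linear": [-1.1,-3.8,0],"turn": [0,0,0.04],"fingers": 0}])

```text
clock: 7.25
ee_pos: [413.7, -262.8, 178.2]
tool_rot: [2.713, -1.582, -0.001]
ft_force: [-5.1, -3.4, 2.7]
width: -0.1
grip_force: 3.0
```

Run:
```python
from h import *
print(own_now())
```

```text
(array([-82.8,  53.6, 178.2]), np.float64(-0.888), array([-5.1, -3.4,  2.7]), 7.25)
```

send_rows(commands=[{"linear": [0,-1,0],"turn": [0,0,0],"fingers": 0},{"linear": [0,-2,0],"turn": [0,0,0],"fingers": 0},{"linear": [0,-3,0],"turn": [0,0,0],"fingers": 0},{"linear": [0,-4,0],"turn": [0,0,0],"fingers": 0},{"linear": [0,-4,0],"turn": [0,0,0],"fingers": 0},{"linear": [0,-4,0],"turn": [0,0,0],"fingers": 0},{"linear": [0,-4,0],"turn": [0,0,0],"fingers": 0},{"linear": [0,-4,0],"turn": [0,0,0],"fingers": 0},{"linear": [0,-4,0],"turn": [0,0,0],"fingers": 0},{"linear": [0,-4,0],"turn": [0,0,0],"fingers": 0}])

```text
clock: 8.25
ee_pos: [414.3, -262.5, 178.0]
tool_rot: [2.709, -1.584, -0.007]
ft_force: [-12.5, -7.6, 8.4]
width: -0.1
grip_force: 8.2
```

Run:
```python
from h import *
print(own_now())
```

```text
(array([-82.3,  54. , 178. ]), np.float64(-0.89), array([-12.5,  -7.6,   8.4]), 8.25)
```

That is the stop: 15 N with hardly any motion. I'll back off and rise.

send_rows(commands=[{"linear": [0,4,0],"turn": [0,0,0],"fingers": 0},{"linear": [0,10,0],"turn": [0,0,0],"fingers": 0},{"linear": [0,16,0],"turn": [0,0,0],"fingers": 0},{"linear": [0,20,-8],"turn": [0,0,0],"fingers": 0},{"linear": [0,20,-20],"turn": [0,0,0],"fingers": 0},{"linear": [0,20,-35],"turn": [0,0,0],"fingers": 0},{"linear": [0,20,-52],"turn": [0,0,0],"fingers": 0},{"linear": [0,20,-70],"turn": [0,0,0],"fingers": 0},{"linear": [0,20,-85],"turn": [0,0,0],"fingers": 0},{"linear": [0,20,-90],"turn": [0,0,0],"fingers": 0}])

```text
clock: 9.25
ee_pos: [401.7, -270.7, 270.9]
tool_rot: [-2.714, 1.581, -0.006]
ft_force: [0.1, -0.0, 0.7]
width: -0.0
grip_force: 0.0
```

Run:
```python
from h import *
print(own_now())
p=camera_params("wrist");i=read_camera("wrist")
for a in(0,.07,.2):
  for r in (70,108):
    q=proj("wrist",T(G,[-r*np.cos(np.pi/4+a),r*np.sin(np.pi/4-a) if 0 else r*np.sin(np.pi/4+a)*0+r*np.sin(np.pi/4-a),158] if 0 else [r*np.cos(3*np.pi/4+a),r*np.sin(3*np.pi/4+a),158]),p)[0]
    cv2.drawMarker(i,tuple(int(v) for v in q),(255,0,255),0,8,1);print(a,r,q.round())
cv2.imwrite("pics/w4.png",i)
print(rel([0,-140,262],-np.pi/2))
```

```text
(array([-93.4,  43.8, 270.9]), np.float64(-0.887), array([ 0.1, -0. ,  0.7]), 9.25)
0 70 [221. 183.]
0 108 [229. 237.]
0.07 70 [228. 182.]
0.07 108 [240. 235.]
0.2 70 [242. 178.]
0.2 108 [260. 231.]
(array([201.5,  43.7,   9.1]), array([-0.003, -0.002,  0.684]), array([ 463. , -467.5,  262. ]))
```

View pics/w4.png

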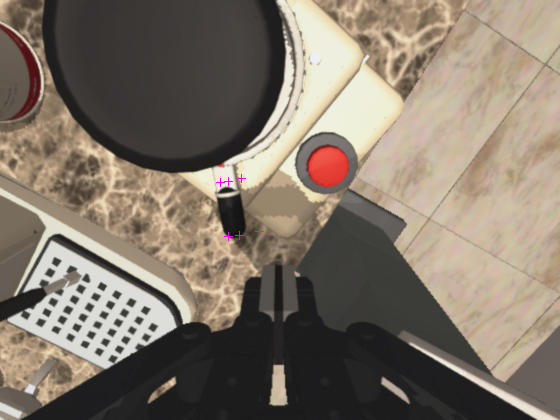

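The lever stays at the left front, its tip at (233,236) lying within 0.07 rad of the stop. It is locked. Now over to the tab.

send_rows(commands=[{"linear": [12,3,0],"turn": [0,0,0.04],"fingers": 0},{"linear": [35,8,0],"turn": [0,0,0.12],"fingers": 0},{"linear": [62,14,0],"turn": [0,0,0.21],"fingers": 0},{"linear": [90,20,0],"turn": [0,0,0.31],"fingers": 0},{"linear": [118,26,0],"turn": [0,0,0.4],"fingers": 0},{"linear": [146,32,0],"turn": [0,0,0.49],"fingers": 0},{"linear": [172,37,0],"turn": [0,0,0.58],"fingers": 0},{"linear": [192,42,0],"turn": [0,0,0.65],"fingers": 0},{"linear": [201,44,0],"turn": [0,0,0.684],"fingers": 0},{"linear": [201,44,0],"turn": [0,0,0.684],"fingers": 0}])

```text
clock: 10.3
ee_pos: [460.7, -468.1, 267.1]
tool_rot: [2.023, -2.401, -0.002]
ft_force: [0.7, 0.1, -0.4]
width: -0.2
grip_force: 0.0
```

Run:
```python
from h import *
print(own_now());print(rel([0,-132,194],-np.pi/2))
```

```text
(array([  -2.1, -141. ,  267.1]), np.float64(-1.573), array([ 0.7,  0.1, -0.4]), 10.3)
(array([-9. , -2.2, 73.1]), array([ 0.002, -0.   , -0.002]), array([ 464.3, -459.6,  194. ]))
```

send_rows(commands=[{"linear": [0,-1,6],"turn": [0,0,0],"fingers": 0},{"linear": [-2,-2,16],"turn": [0,0,0],"fingers": 0},{"linear": [-4,-2,27],"turn": [0,0,0],"fingers": 0},{"linear": [-6,-2,38],"turn": [0,0,0],"fingers": 0},{"linear": [-8,-2,49],"turn": [0,0,0],"fingers": 0},{"linear": [-9,-2,59],"turn": [0,0,0],"fingers": 0},{"linear": [-9,-2,67],"turn": [0,0,0],"fingers": 0},{"linear": [-9,-2,73],"turn": [0,0,0],"fingers": 0},{"linear": [-9,-2,73],"turn": [0,0,0],"fingers": 0},{"linear": [-9,-2,73],"turn": [0,0,0],"fingers": 0}])

```text
clock: 11.3
ee_pos: [464.8, -458.8, 195.5]
tool_rot: [2.026, -2.401, 0.001]
ft_force: [0.6, 0.2, 0.8]
width: -0.1
grip_force: 0.0
```

Run:
```python
from h import *
print(own_now())
```

```text
(array([   0.3, -131.1,  195.5]), np.float64(-1.571), array([0.6, 0.2, 0.8]), 11.3)
```

send_rows(commands=[{"linear": [-4,0,2],"turn": [0,0,0],"fingers": 0},{"linear": [-8,0,2],"turn": [0,0,0],"fingers": 0},{"linear": [-12,0,2],"turn": [0,0,0],"fingers": 0},{"linear": [-16,0,2],"turn": [0,0,0],"fingers": 0},{"linear": [-20,0,2],"turn": [0,0,0],"fingers": 0},{"linear": [-24,0,2],"turn": [0,0,0],"fingers": 0},{"linear": [-28,0,2],"turn": [0,0,0],"fingers": 0},{"linear": [-31,0,2],"turn": [0,0,0],"fingers": 0},{"linear": [-34,0,2],"turn": [0,0,0],"fingers": 0},{"linear": [-36,0,2],"turn": [0,0,0],"fingers": 0}])

```text
clock: 12.3
ee_pos: [470.9, -422.8, 193.4]
tool_rot: [-2.027, 2.4, -0.0]
ft_force: [-0.0, -0.7, 1.7]
width: 0.3
grip_force: 0.8
```

Run:
```python
from h import *
print(own_now())
```

```text
(array([  0.3, -94.6, 193.4]), np.float64(-1.571), array([-0. , -0.7,  1.7]), 12.3)
```

send_rows(commands=[{"linear": [-1,0,0],"turn": [0,0,0],"fingers": 0},{"linear": [-2,0,0],"turn": [0,0,0],"fingers": 0},{"linear": [-3,0,0],"turn": [0,0,0],"fingers": 0},{"linear": [-4,0,0],"turn": [0,0,0],"fingers": 0},{"linear": [-5,0,0],"turn": [0,0,0],"fingers": 0},{"linear": [-5,0,0],"turn": [0,0,0],"fingers": 0},{"linear": [-5,0,0],"turn": [0,0,0],"fingers": 0},{"linear": [-5,0,0],"turn": [0,0,0],"fingers": 0},{"linear": [-5,0,0],"turn": [0,0,0],"fingers": 0},{"linear": [-5,0,0],"turn": [0,0,0],"fingers": 0}])

```text
clock: 13.3
ee_pos: [471.5, -418.3, 193.4]
tool_rot: [2.026, -2.401, 0.0]
ft_force: [-0.5, -3.3, 1.4]
width: -0.2
grip_force: 1.8
```

Run:
```python
from h import *
print(own_now())
```

```text
(array([ 1.000e-01, -9.000e+01,  1.934e+02]), np.float64(-1.571), array([-0.5, -3.3,  1.4]), 13.3)
```

send_rows(commands=[{"linear": [-1,0,0],"turn": [0,0,0],"fingers": 0},{"linear": [-2,0,0],"turn": [0,0,0],"fingers": 0},{"linear": [-3,0,0],"turn": [0,0,0],"fingers": 0},{"linear": [-4,0,0],"turn": [0,0,0],"fingers": 0},{"linear": [-4,0,0],"turn": [0,0,0],"fingers": 0},{"linear": [-4,0,0],"turn": [0,0,0],"fingers": 0},{"linear": [-4,0,0],"turn": [0,0,0],"fingers": 0},{"linear": [-4,0,0],"turn": [0,0,0],"fingers": 0},{"linear": [-4,0,0],"turn": [0,0,0],"fingers": 0},{"linear": [-4,0,0],"turn": [0,0,0],"fingers": 0}])

```text
clock: 14.3
ee_pos: [471.8, -416.8, 193.9]
tool_rot: [2.023, -2.401, 0.006]
ft_force: [-1.0, -10.7, 0.4]
width: -0.0
grip_force: 4.8
```

Run:
```python
from h import *
print(own_now())
```

```text
(array([  0.2, -88.5, 193.9]), np.float64(-1.573), array([ -1. , -10.7,   0.4]), 14.3)
```

The force rises to 11 N with little motion, so this is the end stop. I'll retreat and rise.

send_rows(commands=[{"linear": [6,0,0],"turn": [0,0,0],"fingers": 0},{"linear": [16,0,0],"turn": [0,0,0],"fingers": 0},{"linear": [28,0,0],"turn": [0,0,0],"fingers": 0},{"linear": [36,0,-8],"turn": [0,0,0],"fingers": 0},{"linear": [40,0,-22],"turn": [0,0,0],"fingers": 0},{"linear": [40,0,-38],"turn": [0,0,0],"fingers": 0},{"linear": [40,0,-54],"turn": [0,0,0],"fingers": 0},{"linear": [40,0,-68],"turn": [0,0,0],"fingers": 0},{"linear": [40,0,-76],"turn": [0,0,0],"fingers": 0},{"linear": [40,0,-76],"turn": [0,0,0],"fingers": 0}])

```text
clock: 15.3
ee_pos: [466.2, -453.8, 271.2]
tool_rot: [-2.027, 2.399, -0.004]
ft_force: [0.7, 0.7, -0.5]
width: 0.2
grip_force: 0.0
```

Run:
```python
from h import *
print(own_now());print(rel([-104,0,270],0))
i=read_camera("top")[185:325,190:385]
cv2.imwrite("pics/t2.png",cv2.resize(i,None,fx=4,fy=4,interpolation=cv2.INTER_CUBIC))
```

```text
(array([   0.9, -126. ,  271.2]), np.float64(-1.571), array([ 0.7,  0.7, -0.5]), 15.3)
(array([-125.9,  104.9,    0.8]), array([-1.000e-03, -3.000e-03, -1.571e+00]), array([ 383.9, -312.1,  270. ]))
```

View pics/t2.png

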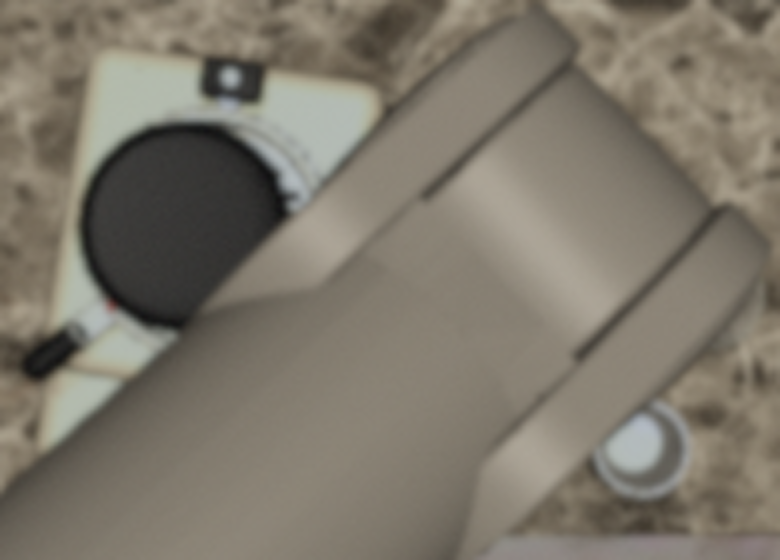

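The lever is still locked at the left front, around (50,355). The arm hides the tab. I'll move over to the button and look from there.

send_rows(commands=[{"linear": [-6,5,0],"turn": [0,0,-0.08],"fingers": 0},{"linear": [-18,15,0],"turn": [0,0,-0.21],"fingers": 0},{"linear": [-32,27,0],"turn": [0,0,-0.35],"fingers": 0},{"linear": [-47,39,0],"turn": [0,0,-0.49],"fingers": 0},{"linear": [-62,52,0],"turn": [0,0,-0.63],"fingers": 0},{"linear": [-77,64,0],"turn": [0,0,-0.77],"fingers": 0},{"linear": [-92,77,0],"turn": [0,0,-0.91],"fingers": 0},{"linear": [-106,88,0],"turn": [0,0,-1.05],"fingers": 0},{"linear": [-118,98,0],"turn": [0,0,-1.19],"fingers": 0},{"linear": [-126,105,0],"turn": [0,0,-1.33],"fingers": 0}])

```text
clock: 16.35
ee_pos: [382.2, -310.3, 268.5]
tool_rot: [-3.077, 0.628, 0.003]
ft_force: [-0.1, -0.4, 0.5]
width: -0.2
grip_force: 0.0
```

Run:
```python
from h import *
print(own_now());print(rel([-104,0,210],0))
p=camera_params("wrist");i=read_camera("wrist")
for o in ([-101,0,131],[-101,0,119],[0,-80,180],[0,0,239],[0,-105,180]):
    q=proj("wrist",T(G,o),p)[0];print(o,q.round())
    cv2.drawMarker(i,tuple(int(v) for v in q),(255,0,255),0,8,1)
cv2.imwrite("pics/w5.png",i)
```

```text
(array([-105.9,    1.5,  268.5]), np.float64(-0.235), array([-0.1, -0.4,  0.5]), 16.35)
(array([ 2.3,  1. , 58.5]), array([-0.001,  0.002, -0.235]), array([ 383.9, -312.1,  210. ]))
[-101, 0, 131] [279. 198.]
[-101, 0, 119] [279. 194.]
[0, -80, 180] [391.  -2.]
[0, 0, 239] [215.  20.]
[0, -105, 180] [443. -16.]
```

View pics/w5.png

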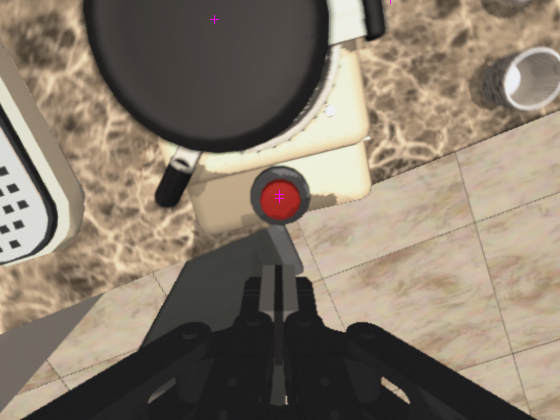

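The tab's outer face is now at about (384,15), matching the pushed-in prediction (391,-2) rather than the out position (443). The button is at (280,199), where expected. Descending above it.

send_rows(commands=[{"linear": [1,1,8],"turn": [0,0,-0.08],"fingers": 0},{"linear": [3,0,20],"turn": [0,0,-0.18],"fingers": 0},{"linear": [4,0,34],"turn": [0,0,-0.235],"fingers": 0},{"linear": [4,0,48],"turn": [0,0,-0.235],"fingers": 0},{"linear": [4,0,62],"turn": [0,0,-0.235],"fingers": 0},{"linear": [4,0,76],"turn": [0,0,-0.235],"fingers": 0},{"linear": [4,0,88],"turn": [0,0,-0.235],"fingers": 0},{"linear": [4,0,98],"turn": [0,0,-0.235],"fingers": 0},{"linear": [4,0,102],"turn": [0,0,-0.235],"fingers": 0},{"linear": [4,0,102],"turn": [0,0,-0.235],"fingers": 0}])

```text
clock: 17.4
ee_pos: [386.6, -313.2, 166.8]
tool_rot: [-3.129, 0.274, 0.001]
ft_force: [-0.3, 0.6, 0.3]
width: -0.1
grip_force: 0.0
```

Run:
```python
from h import *
print(own_now())
```

```text
(array([-101.1,   -0.6,  166.8]), np.float64(-0.007), array([-0.3,  0.6,  0.3]), 17.4)
```

Now lower it slowly.

send_rows(commands=[{"linear": [0,0,2],"turn": [0,0,0],"fingers": 0},{"linear": [0,0,4],"turn": [0,0,0],"fingers": 0},{"linear": [0,0,6],"turn": [0,0,0],"fingers": 0},{"linear": [0,0,8],"turn": [0,0,0],"fingers": 0},{"linear": [0,0,10],"turn": [0,0,0],"fingers": 0},{"linear": [0,0,12],"turn": [0,0,0],"fingers": 0},{"linear": [0,0,14],"turn": [0,0,0],"fingers": 0},{"linear": [0,0,16],"turn": [0,0,0],"fingers": 0},{"linear": [0,0,18],"turn": [0,0,0],"fingers": 0},{"linear": [0,0,18],"turn": [0,0,0],"fingers": 0}])

```text
clock: 18.4
ee_pos: [387.1, -313.5, 152.4]
tool_rot: [-3.129, 0.274, -0.001]
ft_force: [-9.6, 6.8, 36.5]
width: 0.0
grip_force: 18.2
```

send_rows(commands=[{"linear": [0,0,-1],"turn": [0,0,0],"fingers": 0},{"linear": [0,0,-2],"turn": [0,0,0],"fingers": 0},{"linear": [0,0,-3],"turn": [0,0,0],"fingers": 0},{"linear": [0,0,-4],"turn": [0,0,0],"fingers": 0},{"linear": [0,0,-5],"turn": [0,0,0],"fingers": 0},{"linear": [0,0,-5.5],"turn": [0,0,0],"fingers": 0},{"linear": [0,0,-5.5],"turn": [0,0,0],"fingers": 0},{"linear": [0,0,-5.5],"turn": [0,0,0],"fingers": 0},{"linear": [0,0,-5.5],"turn": [0,0,0],"fingers": 0},{"linear": [0,0,-5.5],"turn": [0,0,0],"fingers": 0}])

```text
clock: 19.4
ee_pos: [386.9, -313.4, 154.8]
tool_rot: [3.13, -0.273, 0.0]
ft_force: [0.0, -0.2, 2.6]
width: 0.3
grip_force: 1.5
```

2.6 N at 2.4 mm above the stop matches the button's spring, so it was fully pressed. Rise clear.

send_rows(commands=[{"linear": [0,0,-6],"turn": [0,0,0],"fingers": 0},{"linear": [0,0,-18],"turn": [0,0,0],"fingers": 0},{"linear": [0,0,-32],"turn": [0,0,0],"fingers": 0},{"linear": [0,0,-48],"turn": [0,0,0],"fingers": 0},{"linear": [-5,0,-64],"turn": [0,0,0],"fingers": 0},{"linear": [-8,0,-80],"turn": [0,0,0],"fingers": 0},{"linear": [-10,0,-96],"turn": [0,0,0],"fingers": 0},{"linear": [-10,0,-112],"turn": [0,0,0],"fingers": 0},{"linear": [-10,0,-122],"turn": [0,0,0],"fingers": 0},{"linear": [-10,0,-122],"turn": [0,0,0],"fingers": 0}])

```text
clock: 20.4
ee_pos: [377.5, -311.9, 278.5]
tool_rot: [3.129, -0.273, 0.004]
ft_force: [1.2, -0.2, -0.3]
width: 0.0
grip_force: 0.0
```

Run:
```python
from h import *
print(own_now())
p=camera_params("wrist");i=read_camera("wrist")
for o in ([0,-80,180],[0,0,239],[-76.4,76.4,158]):
    q=proj("wrist",T(G,o),p)[0];print(o,q.round())
    cv2.drawMarker(i,tuple(int(v) for v in q),(255,0,255),0,8,1)
t=read_camera("top")[180:320,180:390]
cv2.imwrite("pics/f.png",np.vstack([cv2.resize(i,(450,337)),cv2.resize(t,(450,263))]))
```

```text
(array([-110.3,   -0.9,  278.5]), np.float64(-0.006), array([ 1.2, -0.2, -0.3]), 20.4)
[0, -80, 180] [428.  28.]
[0, 0, 239] [276.   5.]
[-76.4, 76.4, 158] [161. 165.]
```

View pics/f.png

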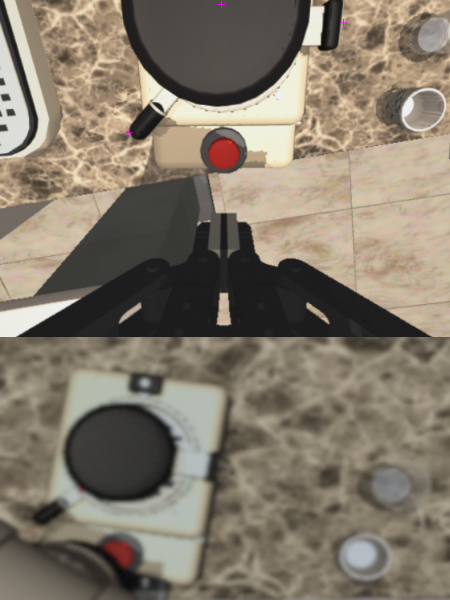

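The lever tip is at the locked mark (130,133) and the tab's outer face is at (343,22), on the pushed-in mark. The hopper is seated, the cup and glass stand where they were, and the arm is clear.

```bash
python3 -c "
from plant import *
print(sign_off())"
```

```text
the job is handed in; nothing more can be done
None
```

The job is handed in: the collar is locked, the shutter pushed fully in and the start button pressed to its stop (about 37 N measured there), in that order and in about 20 s; the last pictures show the hopper seated and the cup and glass where they stood, and the tins were never approached.

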